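# Clamp a mosaic panel with the ball knob

### The arm

A 7-joint arm with a two-finger parallel gripper is mounted at the origin on the work surface. World frame = base frame: x ahead of the robot, y to its left, z up, the work surface at z = 0. Lengths are in m, angles in degrees, forces in N, time in s.
With the tool pointing down it reaches from about 0.425 to 0.95 m from the base axis. Payload 4.7 kg.
Tool frame: the origin (TCP) lies at the very end of the fingers, on their centre line; the grasp point (between the pads) lies 19 mm behind it; z points along the fingers, y is the line along which they close (so a half turn about z gives the same grasp; the last joint's range is limited). The gripper opens to 87 mm and grips with 3 to 60 N. Pads are 19 mm wide; open, the fingers measure 117 mm over their backs; the gripper's body (75 mm by 190 mm) begins 51 mm behind the grasp point.
Start: joints at [-69.952, 26.849, -2.785, 87.806, 1.381, 65.374, -4.715], TCP at [0.25, 0.627, 0.183] pointing down, gripper open.
Joint ranges: [-148.3, 148.3], [-19.14, 114.17], [-79.39, 73.82], [5.75, 140.21], [-59.74, 239.74], [12.07, 113.84], [-152.46, 152.46]. Speed limits (degrees/s): [147.25, 147.25, 180, 180, 180, 180, 180].

### API

Orientations are given as a 3x3 rotation matrix whose columns are the frame's x, y, z axes.
In Python, from station import readout, vision, job gives the robot as it stands.
- The arm moves only by the shell command python3 -m handwheel 'ROWS' [FORCE]. ROWS is JSON, a list of rows, each a list of 3 entries, a list of its own where there are three numbers: the finger opening in mm, from 0 to 87, then the shift along the world's x, y, z in mm, then the turn about the world's z in rad. In form: [[grip, [tx, ty, tz], spin], ...]. A call has 1 to 12 rows; each row shifts and turns the commanded pose from where the row before left it; what a row does not reach is not made up. A row lasts 1/10 s, in which the tool goes at most 50 mm and 8.59 degrees, less where a joint would pass 70% of its speed; a pose out of reach is approached as far as the arm can. A call with a gripper value outside its range is refused whole. The fingers move at their own pace and stop on an object; FORCE is the grip in N (left out, the last holds). Time passes only in rows, so rows that do not move let the fingers close. It gives the time, the measured TCP pose, the force, the opening and the grip force at its end, in the units of the state.
- readout.read_state(): the state, without advancing time (a new reading comes with each control period).
- vision.camera(name): name is "scene" or "top" or "wrist"; returns (picture, depth): 384x512x3 uint8, red, green, blue; 384x512 float32, m along the optical axis (not along the pixel's ray), 0 where there is no reading.
- vision.camera_params(name): a dict with "K" (3x3 intrinsics, pixels), "extrinsics" (4x4, takes a point from world to camera coordinates). Camera axes: x right, y up, looking along -z (the intrinsics and any distortion apply to the point x, -y, -z); pixel columns grow to the right and rows downward; lengths in m; the calibration is good to about 2 mm. A picture is of the moment at which its call begins: read the wrist's pose just before it. camera_params takes no time and is no camera call; for the wrist camera it gives the pose at the moment of the call.
- job.finish_job(): hands the job in; it is judged then, once.
The state is a dict: "clock": time; "joint_positions": joint angles; "qvel": joint speeds; "effort": joint torques, N m; "ee_pos": TCP position; "tcp_rot": TCP orientation; "force": force on the tool from outside, world axes, zero at the start; "wrist_torque": the same for the moment, N m; "gripper_width": finger opening in m; "finger_force": force on a finger pad.
Only numpy, scipy, OpenCV 4.12 (cv2) and the standard library are available. Lean on these libraries where they do the work, as an engineer would, in place of code of your own. Each camera call takes 0.05 s, during which the arm holds its last target. There are 200 camera calls.

### The job

Lay the small blue mosaic panel with the rust-red border flat in the clamping jig, lengthwise between the jaw and the sprung orange stop pad, and slide it up against the stop until the pad just starts to give. Then turn the yellow ball knob clockwise until the jaw holds the panel with about 18 N, which presses the stop pad back about 4 mm, roughly half its travel, and let go. Set the panel down gently, do not overtighten (it cracks at 38 N), and leave everything else where it is.

Things in the scene. Friction and masses are not known exactly. Their poses are not given: they have to be found in the camera images.
- panel: the panel to clamp: small stone mosaic, blue inside a white line and a rust-red border, 60 mm (own x) by 80 mm (own y) by 14 mm thick, about 160 g, lying face up; origin at the centre of its underside. Pick it across the 60 mm, fingers closing along its own x, so that the 80 mm ends stay free for jaw and stop. A half turn about the vertical makes no difference to the job
- spare: a second small mosaic panel, same size as the first (60 x 80 x 14 mm) but ochre, sand and olive stones inside a dark border; origin at the centre of its underside. Not for this job: leave it
- jig: the clamping jig, fixed to the table, an aluminium base plate 130 mm (own x) by 275 mm (own y), 8 mm thick; origin on the table under it. Its own y is the clamping line and points from the jaw to the stop: cam housing (64 x 60 mm, its top 34 mm above the table) around y = -0.095, jaw, bed, stop block around y = +0.112 (top 32 mm above the table)
- bed: plywood bed of the jig that the panel lies on, 110 mm (own x) by 105 mm (own y), the same axes as the jig; origin at the centre of its top face, 12 mm above the table and at y = +0.007 in the jig. No side rails: the fingers may overhang it. The panel belongs within 15 mm of the middle in x, its own y along the bed's y within 0.1 rad
- stop: grey stop block, 60 x 28 mm, 20 mm tall; origin at the foot of its face that looks at the jaw, y = +0.098 in the jig. Carries an orange spring pad (40 mm wide, 18 mm tall) on a rod set by hand: the pad's face stands 36 to 46 mm in front of this origin (towards -y), unmeasured, to be found by touch. The pad gives 1 mm per 5 N, 8 mm at most; the rod holds
- jaw: steel jaw, 50 mm wide, 20 mm tall; origin at the foot of the face that pushes the panel, bed height. It slides towards the stop (+y of the jig) by 10 mm for every radian that the knob turns clockwise; at the start it stands 37 to 40 mm from the jig's origin on the -y side
- ball (a point): centre of the knob's smooth yellow ball, 44 mm across, 80 mm above the table, on a 16 mm neck over the cam housing. It turns about the vertical through this point, in place. Slippery (friction about 0.4): it turns only when the pads grip it across its widest part, with about 50 N or more. Clockwise from above tightens
- cam (a point): point on the knob's axis at the top of the cam housing, 34 mm above the table. The knob's whole travel is 3.0 rad; up to 2.7 rad is needed, so often two grips. Its own drag is about 0.35 N m throughout; each newton between jaw and panel adds 0.01 N m, so stop when the torque has risen by about 0.18 N m over that felt before the bite. It stays where it is left, also under load
- glue: white glue bottle with a red cap, 56 mm across, 150 mm tall; origin at its foot. Bystander
- tin: open black round tin, 70 mm across, 45 mm tall; origin at its foot. Bystander
- hammer: small hammer lying flat along its own x, about 250 mm long; bystander
- nippers: tile nippers with red handles lying along their own x, 160 mm long, 15 mm high; bystander
- sponge: red sponge-shaped cleaning block, 90 x 60 x 30 mm; origin at its underside. Bystander
- brush: flat brush lying along its own x; bystander

How it is judged:
By the outcome, as a careful person would: the job done as asked, in the order asked, and still so for the second after the job is handed in, with the robot touching nothing.
It also fails if it takes over 72 s, if anything falls off the work surface, if the arm or the gripper's body presses on something with over 40 N, if the wrist force passes 120 N, or if a joint passes its speed limit or range.

## Working session

There is one attempt and no reset: what is moved stays moved. The work goes in short steps, Python scripts to look and compute and a shell command to move; the robot and the scene stay as the last step left them, time stands still between calls to the robot, and variables do not carry over. Pictures are saved under pics/ and viewed, at most 10 in all, crops included, and the job is handed in when it is done.

```bash
ls; mkdir -p pics
python3 - <<'E'
from station import readout, vision
import cv2,numpy as np
s=readout.read_state(); print({k:np.round(v,3).tolist() for k,v in s.items()})
ims=[]
for n in("scene","top"):
    im,d=vision.camera(n); np.savez(f'pics/{n}0.npz',im=im,d=d,**vision.camera_params(n)); cv2.imwrite(f'pics/{n}0.png',im[...,::-1])
    p=vision.camera_params(n); print(n,np.round(p['K'],1).tolist(),np.round(p['extrinsics'],3).tolist(),p.keys(),(d>0).mean())
E
```

```text
pics
{'clock': 0.0, 'joint_positions': [-69.953, 26.897, -2.787, 87.873, 1.381, 65.373, -4.714], 'qvel': [0.007, -0.005, -0.003, 0.071, 0.033, -0.005, 0.019], 'effort': [0.0, -50.798, -0.08, -23.615, -0.061, 0.038, 0.0], 'ee_pos': [0.249, 0.627, 0.182], 'tcp_rot': [[-0.929, 0.37, -0.001], [0.37, 0.929, -0.002], [-0.0, -0.002, -1.0]], 'force': [-0.082, -0.665, -0.433], 'wrist_torque': [-0.024, 0.017, -0.046], 'finger_force': 0.0, 'gripper_width': 0.087}
scene [[420.2, 0.0, 256.6], [0.0, 420.2, 190.2], [0.0, 0.0, 1.0]] [[0.824, 0.567, -0.006, -0.476], [-0.361, 0.533, 0.765, 0.153], [0.437, -0.629, 0.644, -1.55], [0.0, 0.0, 0.0, 1.0]] dict_keys(['K', 'extrinsics']) 0.9962819417317709
top [[468.3, 0.0, 260.5], [0.0, 468.3, 186.8], [0.0, 0.0, 1.0]] [[0.027, -1.0, -0.002, 0.018], [0.998, 0.027, 0.064, -0.583], [-0.064, -0.004, 0.998, -1.419], [0.0, 0.0, 0.0, 1.0]] dict_keys(['K', 'extrinsics']) 0.996185302734375
```

View pics/top0.png

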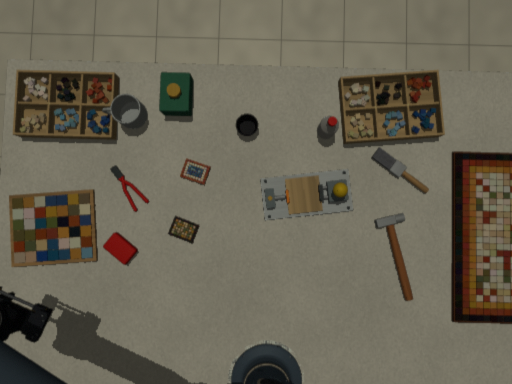

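View pics/scene0.png

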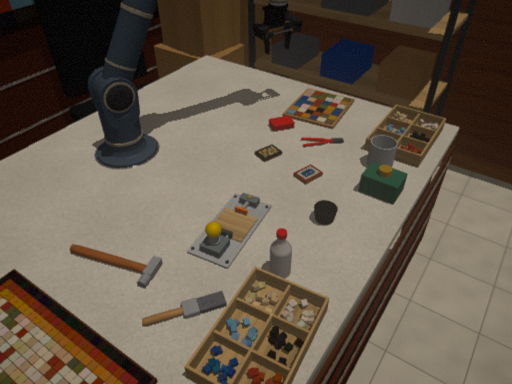

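Top view: the blue panel is at about (196,172), the spare at (184,229). The jig has its stop at about (272,198), its bed at (305,195) and its yellow ball at (340,189), so the clamping line runs close to world +y. The glue bottle at (328,127) and the hammer at (392,225) stand clear.

```bash
cat > h.py <<'E'
import numpy as np,cv2
from station import readout,vision
def ray(p,uv):
    K,E=p['K'],np.asarray(p['extrinsics']);R,t=E[:3,:3],E[:3,3]
    d=np.linalg.inv(K)@np.array([uv[0],uv[1],1.]); d=R.T@np.array([d[0],-d[1],-d[2]])
    return -R.T@t,d
def onplane(p,uv,z):
    c,d=ray(p,uv); return c+d*(z-c[2])/d[2]
def cross(a,b):
    (c1,d1),(c2,d2)=a,b
    s=np.linalg.lstsq(np.c_[d1,-d2],c2-c1,rcond=None)[0]
    P,Q=c1+s[0]*d1,c2+s[1]*d2; return (P+Q)/2,np.linalg.norm(P-Q)
def mask(im,lo,hi,roi=None):
    hsv=cv2.cvtColor(im,cv2.COLOR_RGB2HSV); m=cv2.inRange(hsv,np.array(lo),np.array(hi))
    if roi: 
        k=np.zeros_like(m);x0,y0,x1,y1=roi;k[y0:y1,x0:x1]=255;m&=k
    return m
def blob(m):
    n,l,s,c=cv2.connectedComponentsWithStats(m); i=1+np.argmax(s[1:,4]); return (l==i).astype(np.uint8),s[i],c[i]
def rect_world(p,m,z):
    cs=cv2.findContours(m,cv2.RETR_EXTERNAL,cv2.CHAIN_APPROX_NONE)[0]
    q=np.vstack(cs)[:,0]; w=np.array([onplane(p,u,z)[:2] for u in q])*1000
    return cv2.minAreaRect(w.astype(np.float32))
E
python3 - <<'E'
from h import *
L=lambda n:np.load(f'pics/{n}0.npz')
t,s=L('top'),L('scene'); 
hsv=cv2.cvtColor(t['im'],cv2.COLOR_RGB2HSV)
for uv in[(196,161),(186,170),(196,172),(305,195),(340,189),(288,190),(187,172)]: print(uv,hsv[uv[1],uv[0]])
roi=(175,150,220,192)
im=t['im'];m=cv2.inRange(hsv[...,1],70,255);k=np.zeros_like(m);k[152:190,172:220]=255
m&=k; b,st,c=blob(m); print('panel',rect_world(t,b,.014),st,c)
b,st,c=blob(mask(im,(8,50,60),(22,200,255),(284,170,326,220))); print('bed',rect_world(t,b,.012),st,c)
b,st,c1=blob(mask(im,(18,150,60),(32,255,255),(325,170,360,210))); print('ball t',st,c1)
b,st,c2=blob(mask(s['im'],(18,150,60),(32,255,255),(195,210,235,245))); print('ball s',st,c2)
print(cross(ray(t,c1),ray(s,c2)))
print(onplane(t,c1,.08),onplane(s,c2,.08))
b,st,c=blob(mask(im,(5,150,100),(14,255,255),(280,170,295,220)));print('pad',st,c,onplane(t,c,.03))
cv2.imwrite('pics/crop.png',cv2.resize(np.vstack([im[155:230,170:360],]),None,fx=4,fy=4)[...,::-1])
E
```

```text
(196, 161) [ 14  84 109]
(186, 170) [ 24  49 104]
(196, 172) [107  80  67]
(305, 195) [ 19 120 106]
(340, 189) [ 24 216 130]
(288, 190) [ 16 147 106]
(187, 172) [108  42  90]
panel ((624.9068603515625, 237.14622497558594), (82.25405883789062, 62.601219177246094), 73.04502868652344) [180 158  31  27 354] [195.01694915 171.70621469]
bed ((562.7540893554688, -97.80462646484375), (111.66327667236328, 108.65931701660156), 7.861123561859131) [ 285  175   38   40 1202] [302.80948419 194.40349418]
ball t [333 183  14  14 158] [339.82278481 189.33544304]
ball s [206 222  16  16 198] [213.30808081 229.0959596 ]
(array([ 0.57675044, -0.20101135,  0.07620198]), np.float64(0.0008433912895552394))
[ 0.57683273 -0.20010841  0.08      ] [ 0.57900768 -0.20403395  0.08      ]
pad [286 190   4  13  26] [287.23076923 196.15384615] [ 0.55494582 -0.04883067  0.03      ]
```

View pics/crop.png

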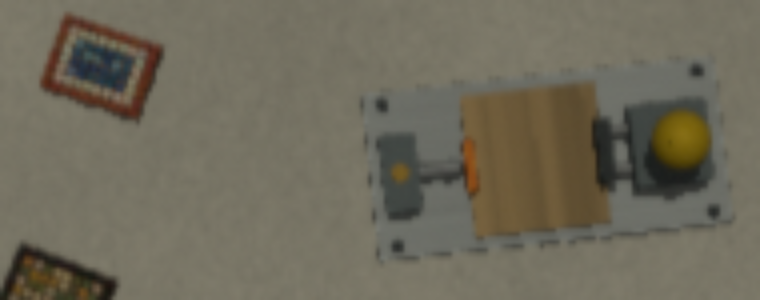

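The crop shows the panel at top-left tilted about 17° one way, and the jig about 8° the other. The pad is orange at crop (470,165), the jaw is at (603,152) and the ball at (680,138). Measured sizes match (82x62 against 80x60, bed 112x109, ball height 76), and ball to bed centre is 104 mm against 102 nominal. Panel yaw is -17° and jig yaw is +7.9°. I'll move over the panel.

```bash
python3 -m handwheel '[[87,[31,-32.5,0],-0.124],[87,[31,-32.5,0],-0.124],[87,[31,-32.5,0],-0.124],[87,[31,-32.5,0],-0.124],[87,[31,-32.5,0],-0.124],[87,[31,-32.5,0],-0.124],[87,[31,-32.5,0],-0.124],[87,[31,-32.5,0],-0.124],[87,[31,-32.5,0],-0.124],[87,[31,-32.5,0],-0.124],[87,[31,-32.5,0],-0.124],[87,[31,-32.5,0],-0.124]]' 20
python3 - <<'E'
from h import *
t=np.load('pics/top0.npz');s=np.load('pics/scene0.npz')
st=readout.read_state();p=vision.camera_params('wrist');im,d=vision.camera('wrist')
print(np.round(st['ee_pos'],4),np.round(st['tcp_rot'],3).tolist(),np.round(st['joint_positions'],1),st['clock'])
cv2.imwrite('pics/w1.png',im[...,::-1]);np.savez('pics/w1.npz',im=im,d=d,**p)
b,_,c=blob(mask(t['im'],(0,130,80),(8,255,255),(318,105,345,140)));print('cap top',c,onplane(t,c,.145))
b,_,c2=blob(mask(s['im'],(0,130,80),(8,255,255),(265,220,300,245)));print('cap',c2,cross(ray(t,c),ray(s,c2)))
E
```

```text
clock: 1.3
ee_pos: [0.6223, 0.2358, 0.183]
tcp_rot: [[0.296, 0.955, -0.001], [0.955, -0.296, -0.0], [-0.0, -0.001, -1.0]]
force: [1.1, 0.4, 0.4]
gripper_width: 0.0872
finger_force: 0.0
[0.6223 0.2358 0.183 ] [[0.296, 0.955, -0.001], [0.955, -0.296, -0.0], [-0.0, -0.001, -1.0]] [-40.4  26.9  23.   90.4 -11.3  65.  -32. ] 1.3
cap top [332.125    120.734375] [ 0.76628908 -0.16451295  0.145     ]
cap [281.58333333 233.29166667] (array([ 0.76691575, -0.16547551,  0.14020562]), np.float64(0.0009238409728305605))
```

View pics/w1.png

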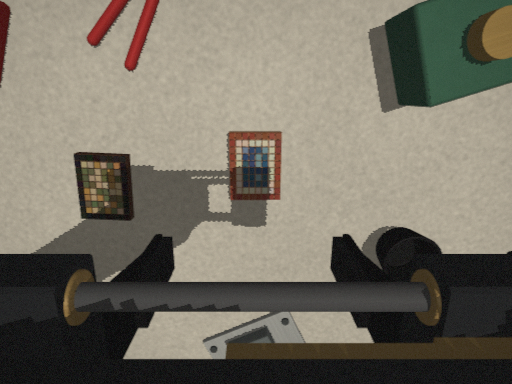

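The wrist view shows the panel at (254,166), squared up with the fingers. The bottle is 193 mm from the ball, so the gripper body can turn freely there. I'll refine the panel pose from this picture.

Run:
```python
from h import *
w=np.load('pics/w1.npz');im=w['im']
b,st,c=blob(mask(im,(0,110,40),(12,255,255),(215,120,295,210)));print(st,rect_world(w,b,.014))
```

```text
[ 229  132   52   68 1318] ((626.62451171875, 238.801513671875), (78.83370208740234, 58.93755340576172), 72.85838317871094)
```

```bash
python3 -m handwheel '[[87,[3.7,2.4,-40],-0.003],[87,[0,0,-45],0],[87,[0,0,-45],0],[87,[0,0,-30],0],[87,[0,0,-14],0],[87,[0,0,-6],0],[87,[0,0,0],0],[58,[0,0,0],0],[58,[0,0,0],0],[58,[0,0,0],0],[58,[0,0,0],0],[58,[0,0,0],0]]' 25
```

```text
clock: 2.55
ee_pos: [0.6254, 0.2397, 0.0038]
tcp_rot: [[0.294, 0.956, 0.001], [0.956, -0.294, 0.0], [0.001, 0.0, -1.0]]
force: [0.0, -0.2, -0.2]
gripper_width: 0.06
finger_force: 0.0
```

```bash
python3 -m handwheel '[[45,[0,0,0],0],[45,[0,0,0],0],[45,[0,0,0],0],[45,[0,0,10],0],[45,[0,0,20],0],[45,[0,0,30],0]]' 25
```

```text
clock: 3.15
ee_pos: [0.624, 0.2391, 0.063]
tcp_rot: [[0.295, 0.956, -0.003], [0.956, -0.295, -0.001], [-0.002, -0.002, -1.0]]
force: [-0.2, 0.2, 0.2]
gripper_width: 0.045
finger_force: 0.0
```

The grip closed to 45 mm with no force, so the panel was missed or slipped out. I'll look.

Run:
```python
from h import *
st=readout.read_state();p=vision.camera_params('wrist');im,d=vision.camera('wrist');t,dt=vision.camera('top')
print(st['gripper_width'],st['finger_force'],st['force'])
np.savez('pics/w2.npz',im=im,d=d,**p);np.savez('pics/top2.npz',im=t,d=dt,**vision.camera_params('top'))
cv2.imwrite('pics/w2.png',np.vstack([im,cv2.resize(t[130:220,150:270],(512,384))])[...,::-1][::1]);
a=cv2.imread('pics/w2.png');cv2.imwrite('pics/w2.png',cv2.resize(a,(400,600)))
```

```text
0.04501893386022678 0.0 [-0.21323868  0.21815977  0.17243913]
```

View pics/w2.png

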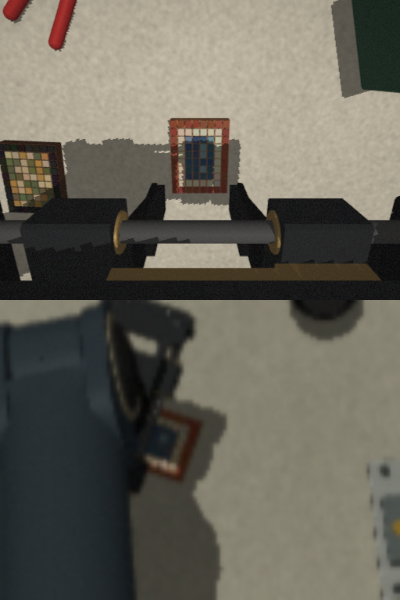

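Run:
```python
from h import *
for f,roi in(('w2',(200,130,310,260)),('top2',(180,150,225,195))):
    w=np.load(f'pics/{f}.npz');im=w['im']
    b,st,c=blob(mask(im,(0,110,30),(12,255,255),roi));print(f,st,rect_world(w,b,.014))
    if f=='w2':
        E=w['extrinsics'];print('cam',-E[:3,:3].T@E[:3,3],'look',-E[2,:3]);
        ys,xs=np.where(b);print('depthZ',[ (ray(w,(x,y))[0]+ray(w,(x,y))[1]*w['d'][y,x])[2].round(4) for x,y in list(zip(xs,ys))[::200]])
```

```text
w2 [ 217  152   77   95 2717] ((626.96826171875, 239.27862548828125), (79.81148529052734, 58.97119903564453), 73.0256576538086)
cam [0.64949846 0.31803234 0.26420437] look [-0.09108254 -0.28587973 -0.95392702]
depthZ [np.float64(0.0074), np.float64(0.0138), np.float64(0.0145), np.float64(0.0133), np.float64(0.0144), np.float64(0.0134), np.float64(0.0146), np.float64(0.012), np.float64(0.0134), np.float64(0.0137), np.float64(0.014), np.float64(0.0131), np.float64(0.0137), np.float64(0.0113)]
top2 [194 163  16  21  89] ((619.4459838867188, 217.4774627685547), (39.298709869384766, 57.68171691894531), 73.09806823730469)
```

The panel has not moved (626.9, 239.3) and its top is still at 14 mm. Most likely I lifted before the grip had built up. I'll retry slightly deeper and check the grip before lifting.

```bash
python3 -m handwheel '[[87,[1.5,0,0],0],[87,[0,0,0],0],[87,[0,0,0],0],[87,[0,0,0],0],[87,[0,0,0],0],[87,[0,0,-30],0],[87,[0,0,-20],0],[87,[0,0,-8],0],[87,[0,0,-3],0],[40,[0,0,0],0],[40,[0,0,0],0],[40,[0,0,0],0]]' 30
python3 -m handwheel '[[40,[0,0,0],0],[40,[0,0,0],0],[40,[0,0,0],0],[40,[0,0,0],0]]' 30
```

```text
clock: 4.45
ee_pos: [0.6276, 0.2399, 0.0035]
tcp_rot: [[0.295, 0.956, 0.002], [0.956, -0.295, 0.001], [0.001, 0.001, -1.0]]
force: [0.2, -0.2, -0.3]
gripper_width: 0.0703
finger_force: 0.0
clock: 4.85
ee_pos: [0.6268, 0.2396, 0.0025]
tcp_rot: [[0.294, 0.956, 0.0], [0.956, -0.294, 0.0], [0.0, 0.0, -1.0]]
force: [-0.2, -0.4, 0.0]
gripper_width: 0.0426
finger_force: 0.0
```

Run:
```python
from h import *
st=readout.read_state();p=vision.camera_params('wrist');im,d=vision.camera('wrist')
np.savez('pics/w3.npz',im=im,d=d,**p);cv2.imwrite('pics/w3.png',im[...,::-1])
E=p['extrinsics'];q=E[:3,:3]@st['ee_pos']+E[:3,3];u=p['K']@np.array([q[0],-q[1],-q[2]]);print('tcp px',u[:2]/u[2],'depth',u[2])
b,s,c=blob(mask(im,(0,110,30),(12,255,255),(150,50,400,330)));print(s,rect_world(p,b,.014))
print(st['ee_pos'],st['gripper_width'])
```

```text
tcp px [251.25430757 225.468697  ] depth 0.21679074498399453
[ 203  169   98  113 3341] ((628.03369140625, 242.31187438964844), (75.83141326904297, 58.9243278503418), 72.9664077758789)
[0.62677549 0.23960523 0.0024579 ] 0.04264027169894432
```

View pics/w3.png

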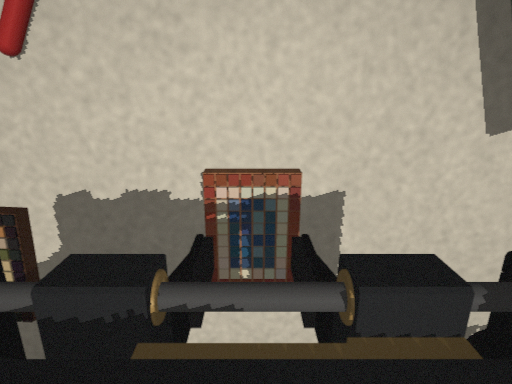

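Run:
```python
from h import *
w=np.load('pics/w3.npz');d=w['d']
for y in(235,245,255,265,275,285):
    print(y,[(x,*(1000*(lambda c,v:c+v*d[y,x])(*ray(w,(x,y)))).round(0).astype(int)) for x in(190,198,204,208,212,216,250,288,292,296,300,306,312)])
```

```text
235 [(190, np.int64(584), np.int64(244), np.int64(-1)), (198, np.int64(603), np.int64(258), np.int64(43)), (204, np.int64(594), np.int64(242), np.int64(0)), (208, np.int64(600), np.int64(246), np.int64(13)), (212, np.int64(602), np.int64(244), np.int64(12)), (216, np.int64(605), np.int64(244), np.int64(12)), (250, np.int64(626), np.int64(238), np.int64(14)), (288, np.int64(649), np.int64(230), np.int64(12)), (292, np.int64(651), np.int64(230), np.int64(13)), (296, np.int64(653), np.int64(228), np.int64(12)), (300, np.int64(656), np.int64(222), np.int64(0)), (306, np.int64(658), np.int64(241), np.int64(43)), (312, np.int64(664), np.int64(220), np.int64(0))]
245 [(190, np.int64(582), np.int64(237), np.int64(0)), (198, np.int64(604), np.int64(257), np.int64(54)), (204, np.int64(607), np.int64(256), np.int64(52)), (208, np.int64(609), np.int64(255), np.int64(53)), (212, np.int64(609), np.int64(253), np.int64(48)), (216, np.int64(602), np.int64(238), np.int64(13)), (250, np.int64(624), np.int64(232), np.int64(14)), (288, np.int64(647), np.int64(223), np.int64(12)), (292, np.int64(650), np
[... 2217 characters left out ...]
41), np.int64(82))]
285 [(190, np.int64(621), np.int64(276), np.int64(126)), (198, np.int64(623), np.int64(275), np.int64(126)), (204, np.int64(625), np.int64(275), np.int64(127)), (208, np.int64(626), np.int64(275), np.int64(126)), (212, np.int64(626), np.int64(273), np.int64(124)), (216, np.int64(627), np.int64(273), np.int64(125)), (250, np.int64(636), np.int64(271), np.int64(125)), (288, np.int64(646), np.int64(268), np.int64(125)), (292, np.int64(647), np.int64(267), np.int64(125)), (296, np.int64(649), np.int64(268), np.int64(126)), (300, np.int64(650), np.int64(267), np.int64(125)), (306, np.int64(651), np.int64(267), np.int64(127)), (312, np.int64(653), np.int64(266), np.int64(126))]
```

The lowest finger points in wrist depth are at z of about 43 mm, although the reported TCP height is 2.5 mm. Real fingertips there would have to press the panel. I'll cross-check with the scene camera.

Run:
```python
from h import *
p=vision.camera_params('scene');im,d=vision.camera('scene')
E=p['extrinsics'];K=p['K'];v,u=np.mgrid[:384,:512]
X=np.stack([(u-K[0,2])/K[0,0]*d,-(v-K[1,2])/K[1,1]*d,-d],-1)
W=(X-E[:3,3])@E[:3,:3]
m=(np.hypot(W[...,0]-.627,W[...,1]-.24)<.07)&(d>0)
z=W[m][:,2]*1000;print(np.histogram(z,bins=range(-10,200,10)))
for P in W[m&(W[...,2]>.02)&(W[...,2]<.07)][::6]:print((P*1000).round().astype(int),end=' ')
print(vision.camera_params('wrist')['K'][0],readout.read_state()['joint_positions'])
q=E[:3,:3]@np.array([.627,.24,.0])+E[:3,3];a=K@np.array([q[0],-q[1],-q[2]]);a=(a[:2]/a[2]).astype(int);print(a)
cv2.imwrite('pics/s3.png',cv2.resize(im[a[1]-80:a[1]+30,a[0]-70:a[0]+70],None,fx=5,fy=5)[...,::-1])
```

```text
(array([448, 169, 159,   0,   3,  31,  26,  28,  32,  30,  16,   8,  46,
        91, 129, 136, 131,  84,  68,  56]), array([-10,   0,  10,  20,  30,  40,  50,  60,  70,  80,  90, 100, 110,
       120, 130, 140, 150, 160, 170, 180, 190]))
[605 252  68] [603 243  64] [605 239  63] [605 239  59] [607 236  58] [605 242  49] [607 237  49] [605 242  41] [649 220  68] [657 219  68] [653 228  56] [655 225  55] [655 225  51] [655 226  47] [654 221  45] [325.65961676   0.         252.02760392] [-37.6916478   38.21040007  19.23664435  97.82026825 -16.25413407
  46.72433895 -28.18866424]
[308 174]
```

View pics/s3.png

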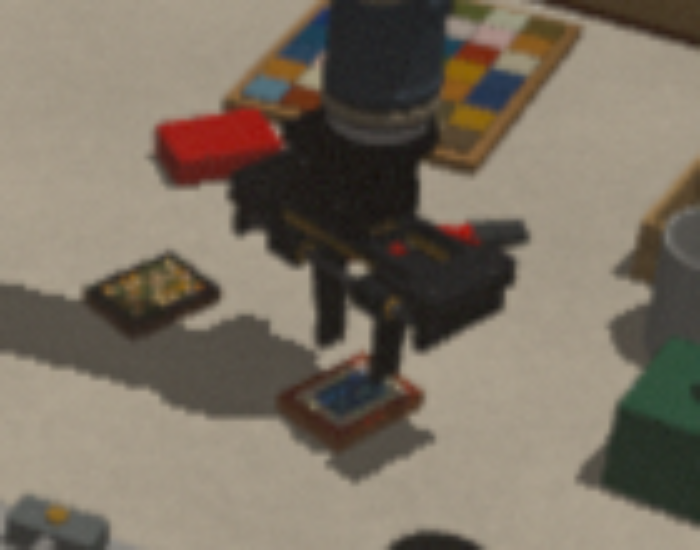

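The scene view confirms it: the fingertips hover about 38–40 mm above the table, with the body at about 110 mm, which fits a tip at 40. So the reported TCP sits about 38 mm below the real tips, while x and y agree. I'll open, go down and find the table by touch.

```bash
python3 -m handwheel '[[87,[0,0,0],0],[87,[0,0,0],0],[87,[0,0,0],0],[87,[0,0,0],0],[87,[0,0,0],0],[87,[0,0,0],0],[87,[0,0,0],0],[87,[0,0,-12],0],[87,[0,0,-12],0],[87,[0,0,-7],0],[87,[0,0,0],0]]' 30
python3 -m handwheel '[[87,[0,0,-1.5],0],[87,[0,0,0],0]]'; python3 -m handwheel '[[87,[0,0,-1.5],0],[87,[0,0,0],0]]'
```

```text
clock: 6.05
ee_pos: [0.6253, 0.239, -0.0308]
tcp_rot: [[0.295, 0.956, -0.003], [0.956, -0.295, -0.002], [-0.002, -0.003, -1.0]]
force: [0.3, 0.8, 0.3]
gripper_width: 0.0872
finger_force: 0.0
clock: 6.25
ee_pos: [0.627, 0.2396, -0.0301]
tcp_rot: [[0.295, 0.956, 0.0], [0.956, -0.295, 0.0], [0.0, 0.0, -1.0]]
force: [0.3, -0.1, 0.4]
gripper_width: 0.0869
finger_force: 0.0
clock: 6.45
ee_pos: [0.6269, 0.2397, -0.0315]
tcp_rot: [[0.295, 0.956, 0.0], [0.956, -0.295, 0.0], [0.0, 0.0, -1.0]]
force: [0.2, 0.7, -0.0]
gripper_width: 0.0868
finger_force: 0.0
```

Run:
```python
from h import *
p=vision.camera_params('wrist');im,d=vision.camera('wrist');E=p['extrinsics'];K=p['K'];v,u=np.mgrid[:384,:512]
X=np.stack([(u-K[0,2])/K[0,0]*d,-(v-K[1,2])/K[1,1]*d,-d],-1);W=((X-E[:3,3])@E[:3,:3])*1000
for lo,hi in((120,255),(255,400)):
    m=np.zeros(d.shape,bool);m[200:300,lo:hi]=1
    dark=(im.max(-1)<45)&m&(W[...,2]<60)&(d<.215)
    z=W[dark];print(len(z),np.percentile(z[:,2],[0,1,3,10,50]).round(1),z[np.argsort(z[:,2])[:5]].round(0).tolist())
print(readout.read_state()['force'])
```

```text
1856 [-0.8  8.4 10.4 12.9 31.1] [[559.0, 251.0, -1.0], [564.0, 254.0, -0.0], [560.0, 252.0, 0.0], [548.0, 246.0, 0.0], [555.0, 249.0, 0.0]]
1760 [-0.2  8.4  9.5 13.3 32.3] [[678.0, 230.0, -0.0], [671.0, 227.0, 0.0], [679.0, 235.0, 7.0], [670.0, 228.0, 7.0], [679.0, 235.0, 7.0]]
[ 1.12606497 -0.3440455   0.47597673]
```

```bash
python3 -m handwheel '[[87,[0,0,-3.5],0],[87,[0,0,0],0]]'; python3 -m handwheel '[[87,[0,0,-1],0],[87,[0,0,0],0]]'; python3 -m handwheel '[[87,[0,0,-1],0],[87,[0,0,0],0]]'
```

```text
clock: 6.7
ee_pos: [0.6264, 0.2395, -0.0355]
tcp_rot: [[0.295, 0.956, -0.001], [0.956, -0.295, -0.0], [-0.0, -0.001, -1.0]]
force: [1.0, -0.3, -0.2]
gripper_width: 0.0868
finger_force: 0.0
clock: 6.9
ee_pos: [0.6267, 0.2395, -0.0363]
tcp_rot: [[0.295, 0.956, -0.0], [0.956, -0.295, -0.0], [-0.0, -0.0, -1.0]]
force: [0.7, -0.9, -0.1]
gripper_width: 0.0869
finger_force: 0.0
clock: 7.1
ee_pos: [0.6267, 0.2396, -0.0373]
tcp_rot: [[0.295, 0.956, -0.0], [0.956, -0.295, -0.0], [-0.0, -0.0, -1.0]]
force: [-0.4, -0.2, -0.3]
gripper_width: 0.087
finger_force: 0.0
```

```bash
python3 -m handwheel '[[87,[0,0,-1],0],[87,[0,0,0],0]]' | grep -E 'pos|force:';  python3 -m handwheel '[[87,[0,0,-1],0],[87,[0,0,0],0]]'| grep -E 'pos|force:'
```

```text
ee_pos: [0.6267, 0.2395, -0.0383]
force: [-0.1, 0.3, 0.1]
finger_force: 0.0
ee_pos: [0.6269, 0.2396, -0.0387]
force: [-1.0, -0.6, 4.0]
finger_force: 1.6
```

Contact is at -38.5 mm, so true tip z = reported z + 38.5 mm. I'll back up 2.5 mm and grip.

```bash
python3 -m handwheel '[[87,[0,0,2.7],0],[45,[0,0,0],0],[45,[0,0,0],0],[45,[0,0,0],0],[45,[0,0,0],0],[45,[0,0,0],0],[45,[0,0,0],0],[45,[0,0,0],0],[45,[0,0,0],0]]' 30; python3 -m handwheel '[[45,[0,0,8],0],[45,[0,0,22],0],[45,[0,0,30],0]]' 30
```

```text
clock: 8.4
ee_pos: [0.6267, 0.2396, -0.0366]
tcp_rot: [[0.295, 0.956, -0.0], [0.956, -0.295, -0.0], [-0.0, -0.0, -1.0]]
force: [0.2, -0.2, -0.7]
gripper_width: 0.0594
finger_force: 30.0
clock: 8.7
ee_pos: [0.6251, 0.239, 0.0228]
tcp_rot: [[0.295, 0.956, -0.004], [0.956, -0.295, -0.002], [-0.003, -0.003, -1.0]]
force: [0.7, 0.4, -1.9]
gripper_width: 0.0597
finger_force: 30.0
```

Gripped at 30 N, width 59.7. I'll carry it over the bed centre and look at the stop from there.

```bash
python3 -m handwheel '[[45,[-6.2,-33.5,10],0.0435],[45,[-6.2,-33.5,10],0.0435],[45,[-6.2,-33.5,10],0.0435],[45,[-6.2,-33.5,10],0.0435],[45,[-6.2,-33.5,10],0.0435],[45,[-6.2,-33.5,0],0.0435],[45,[-6.2,-33.5,0],0.0435],[45,[-6.2,-33.5,0],0.0435],[45,[-6.2,-33.5,0],0.0435],[45,[-6.2,-33.5,0],0.0435],[45,[0,0,0],0]]' 30
python3 - <<'E'
from h import *
st=readout.read_state();p=vision.camera_params('wrist');im,d=vision.camera('wrist');np.savez('pics/w4.npz',im=im,d=d,**p);cv2.imwrite('pics/w4.png',im[...,::-1])
print(st['joint_positions'].round(0) if hasattr(st['joint_positions'],'round') else st['joint_positions'])
b,s,c=blob(mask(im,(3,170,90),(16,255,255),(100,0,400,250)));print('orange',s,c,onplane(p,c,.03))
E
```

```text
clock: 9.8
ee_pos: [0.5629, -0.1026, 0.0743]
tcp_rot: [[-0.127, 0.992, -0.0], [0.992, 0.127, -0.004], [-0.003, -0.001, -1.0]]
force: [0.3, -0.3, -3.0]
gripper_width: 0.0597
finger_force: 30.0
[ -7.  25.  17. 109. -10.  48.  22.]
orange [226 129  41  12 299] [242.4180602  134.66555184] [ 0.54938199 -0.04945586  0.03      ]
```

View pics/w4.png

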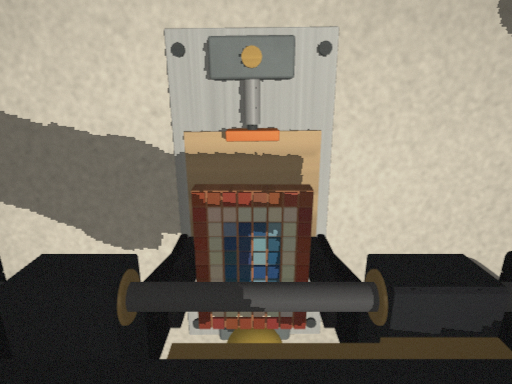

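Run:
```python
from h import *
w=np.load('pics/w4.npz');im=w['im'];st=readout.read_state()
f=lambda u,v,z:(onplane(w,(u,v),z)*1000).round(1)
E=w['extrinsics'];print('cam',(-E[:3,:3].T@E[:3,3]).round(3))
print('pad front L,R',f(226,141,.030),f(279,140.5,.030)); print('pad back',f(226,130,.030),f(279,129.5,.03))
print('block front',f(210,79.5,.032),f(294,78,.032),'back',f(209,37,.032),f(293,37,.032))
print('bed edge +y',f(184,132,.012),f(321,130,.012))
print('plate corners',f(166,30,.008),f(337,29,.008))
print('holes',f(178,50,.008),f(324,48,.008))
for r in(110,120):
  print([ (c,int(im[r,c].mean())) for c in (170,175,180,325,330,335)])
m=(mask(im,(0,100,30),(14,255,255),(180,180,325,335)));print('panel(held)',rect_world(w,blob(m)[0],st['ee_pos'][2]+.0366+.014))
```

```text
cam [ 0.553 -0.02   0.275]
pad front L,R [537.7 -55.7  30. ] [577.1 -50.2  30. ]
pad back [536.9 -47.6  30. ] [575.8 -42.2  30. ]
block front [522.2 -14.   32. ] [580.7  -5.5  32. ] back [519.1  12.9  32. ] [575.6  20.2  32. ]
bed edge +y [502.6 -55.5  12. ] [610.7 -39.9  12. ]
plate corners [483.7  16.8   8. ] [609.3  33.7   8. ]
holes [493.4   4.3   8. ] [602.2  19.8   8. ]
[(170, 177), (175, 174), (180, 177), (325, 182), (330, 179), (335, 197)]
[(170, 197), (175, 173), (180, 178), (325, 180), (330, 180), (335, 198)]
panel(held) ((561.512939453125, -87.08470153808594), (59.59431838989258, 53.021636962890625), 7.392268180847168)
```

Jig yaw is 8.15°. The bed centre comes out the same two ways, (564.2,-99.8). The pad face is 47 mm from the bed centre, which is 43.7 mm in front of the stop origin and inside the given 36–46. I'll descend to a few mm above the bed and correct.

```bash
python3 -m handwheel '[[45,[1,4.3,-20],0.015],[45,[0,0,-30],0],[45,[0,0,-25],0],[45,[0,0,-10],0],[45,[0,0,-4],0],[45,[0,0,0],0],[45,[0,0,0],0]]' 30
```

```text
clock: 10.55
ee_pos: [0.5666, -0.0907, -0.0146]
tcp_rot: [[-0.151, 0.989, 0.002], [0.989, 0.151, 0.0], [-0.0, 0.002, -1.0]]
force: [0.3, 0.3, -1.7]
gripper_width: 0.0599
finger_force: 30.0
```

```bash
python3 -m handwheel '[[45,[-2.5,-7.5,0],-0.009],[45,[0,0,0],0],[45,[0,0,-5],0],[45,[0,0,-2],0],[45,[0,0,0],0],[45,[0,0,0],0]]' 30
```

```text
clock: 11.15
ee_pos: [0.5633, -0.0979, -0.0224]
tcp_rot: [[-0.142, 0.99, -0.0], [0.99, 0.142, 0.001], [0.001, 0.0, -1.0]]
force: [-0.9, 2.2, 3.2]
gripper_width: 0.0597
finger_force: 30.0
```

```bash
python3 -m handwheel '[[45,[0,0,0],0],[45,[0,0,0],0]]'|grep -E 'pos|force:'; python3 -m handwheel '[[45,[0,0,-0.7],0],[45,[0,0,0],0]]'|grep -E 'pos|force:'
```

```text
ee_pos: [0.5633, -0.098, -0.0224]
force: [-2.6, 2.8, 3.9]
finger_force: 30.0
ee_pos: [0.5634, -0.0979, -0.023]
force: [-1.4, 3.1, 5.1]
finger_force: 30.0
```

```bash
python3 -m handwheel '[[45,[-0.3,2,0.5],0],[45,[0,0,0],0],[45,[0,0,0],0]]'|grep -E 'pos|force:';  python3 -m handwheel '[[45,[0,0,-0.8],0],[45,[0,0,0],0]]'|grep -E 'pos|force:'; python3 -m handwheel '[[45,[0,0,-0.7],0],[45,[0,0,0],0]]'|grep -E 'pos|force:'
python3 - <<'E'
from h import *
w=vision.camera_params('wrist');im,d=vision.camera('wrist');np.savez('pics/w5.npz',im=im,d=d,**w)
m=(mask(im,(0,100,30),(14,255,255),(150,120,350,290)))&cv2.inRange(d,.05,.4)
ys,xs=np.where(m>0);P=np.array([ray(w,(x,y))[0]+ray(w,(x,y))[1]*d[y,x] for x,y in zip(xs,ys)])*1000
e=readout.read_state()['ee_pos']*1000;D=P[:,:2]-e[:2]
a=D@[-.142,.99];b=D@[.99,.142]
for lo in range(-60,70,10):
    k=(a>lo)&(a<lo+10)&(P[:,2]>15);print(lo,k.sum(),np.median(P[k,2]).round(1) if k.any() else '',[np.median(P[k&(s*b>15),2]).round(1) for s in(-1,1)])
E
```

```text
ee_pos: [0.5634, -0.0975, -0.0227]
force: [0.1, -0.4, 0.1]
finger_force: 30.0
ee_pos: [0.5634, -0.0974, -0.0232]
force: [0.2, -1.7, 2.2]
finger_force: 30.0
ee_pos: [0.5633, -0.0972, -0.0239]
force: [-0.3, -1.6, 5.0]
finger_force: 30.0
-60 0  [np.float64(nan), np.float64(nan)]
-50 0  [np.float64(nan), np.float64(nan)]
-40 0  [np.float64(nan), np.float64(nan)]
-30 0  [np.float64(nan), np.float64(nan)]
-20 99 26.2 [np.float64(26.3), np.float64(26.3)]
-10 545 26.9 [np.float64(27.0), np.float64(27.0)]
0 602 27.3 [np.float64(27.5), np.float64(27.3)]
10 622 27.7 [np.float64(27.9), np.float64(27.7)]
20 742 27.9 [np.float64(28.2), np.float64(28.0)]
30 2829 27.9 [np.float64(28.0), np.float64(27.9)]
40 943 31.0 [np.float64(31.0), np.float64(30.9)]
50 915 30.0 [np.float64(30.0), np.float64(29.8)]
60 0  [np.float64(nan), np.float64(nan)]
  return _methods._mean(a, axis=axis, dtype=dtype,
  ret = ret.dtype.type(ret / rcount)
```

The panel is pitched by about 2°, rear end down on the bed and front about 2 mm up. I'll press it flat a bit more before going on.

```bash
for i in 1 2; do :; done; python3 -m handwheel '[[45,[0,0,-0.7],0],[45,[0,0,0],0]]'|grep -E 'pos|force:'; python3 -m handwheel '[[45,[0,0,-0.7],0],[45,[0,0,0],0]]'|grep -E 'pos|force:'
```

```text
ee_pos: [0.5633, -0.0969, -0.0247]
force: [0.8, -1.4, 3.8]
finger_force: 30.0
ee_pos: [0.5633, -0.0968, -0.0254]
force: [0.3, -2.1, 4.1]
finger_force: 30.0
```

```bash
python3 -m handwheel '[[45,[0,0,0],0],[45,[0,0,0],0],[64,[0,0,0],0],[64,[0,0,0],0],[64,[0,0,0.3],0],[50,[0,0,0],0],[50,[0,0,0],0],[50,[0,0,0],0],[50,[0,0,0],0],[50,[0,0,0],0]]' 8
cat > pitch.py <<'E'
from h import *
w=vision.camera_params('wrist');im,d=vision.camera('wrist');np.savez('pics/wl.npz',im=im,d=d,**w)
m=(mask(im,(0,100,30),(14,255,255),(150,120,350,290)))
ys,xs=np.where((m>0)&(d>.05));P=np.array([ray(w,(x,y))[0]+ray(w,(x,y))[1]*d[y,x] for x,y in zip(xs,ys)])*1000
D=P[:,:2]-np.array([564.2,-99.8]);a=D@[-.142,.99];b=D@[.99,.142]
for lo in range(-20,70,10):
    k=(a>lo)&(a<lo+10)&(P[:,2]>15)
    if k.sum()>5: print(lo,k.sum(),np.median(P[k,2]).round(1),np.percentile(b[k],[2,98]).round(1))
k=P[:,2]<29.3
print('panel front end (bed y)',np.percentile(a[k],[90,95,98]).round(1),'pad face',np.percentile(a[~k],[2,5,50]).round(1))
E
python3 pitch.py
```

```text
clock: 13.7
ee_pos: [0.5627, -0.0966, -0.0254]
tcp_rot: [[-0.141, 0.99, -0.001], [0.99, 0.141, 0.0], [0.0, -0.001, -1.0]]
force: [-0.3, -0.7, -2.3]
gripper_width: 0.0599
finger_force: 8.0
-10 446 25.6 [-30.2  28.8]
0 609 25.5 [-30.2  28.9]
10 637 25.7 [-30.2  28.9]
20 661 25.6 [-29.6  28.8]
30 1872 25.8 [-29.   28.2]
40 1397 24.3 [-28.5  27.6]
50 1437 30.6 [-18.9  18.7]
panel front end (bed y) [41.1 55.1 55.2] pad face [47.6 47.9 51.5]
```

The panel lies flat (25.6 everywhere), centred to within 1 mm in x, with its front end about 4 mm from the pad. I'll slide it towards the stop.

```bash
python3 -m handwheel '[[50,[0,0,0],0],[50,[0,0,0],0],[50,[-0.2,1,0],0],[50,[-0.2,1,0],0],[50,[0,0.5,0],0],[50,[0,0,0],0],[50,[0,0,0],0]]' 20|grep -E 'pos|force'; for k in a; do python3 -m handwheel '[[50,[-0.1,0.7,0],0],[50,[0,0,0],0],[50,[0,0,0],0]]'|grep -E 'pos|force:';python3 -m handwheel '[[50,[-0.1,0.7,0],0],[50,[0,0,0],0],[50,[0,0,0],0]]'|grep -E 'pos|force:'; done
```

```text
ee_pos: [0.5626, -0.0941, -0.0252]
force: [0.3, 0.4, -2.8]
finger_force: 20.0
ee_pos: [0.5625, -0.0934, -0.0252]
force: [0.6, 0.3, -1.4]
finger_force: 20.0
ee_pos: [0.5624, -0.0927, -0.0252]
force: [-0.6, -0.4, -2.5]
finger_force: 20.0
```

```bash
python3 -m handwheel '[[50,[-0.1,0.7,0],0],[50,[0,0,0],0],[50,[0,0,0],0]]'|grep -E 'pos|force:';python3 -m handwheel '[[50,[-0.1,0.5,0],0],[50,[0,0,0],0],[50,[0,0,0],0]]'|grep -E 'pos|force:'
```

```text
ee_pos: [0.5623, -0.092, -0.0252]
force: [0.4, 0.4, -2.5]
finger_force: 20.0
ee_pos: [0.5622, -0.0915, -0.0252]
force: [0.2, 0.2, -1.6]
finger_force: 20.0
```

```bash
python3 -m handwheel '[[50,[-0.1,0.5,0],0],[50,[0,0,0],0],[50,[0,0,0],0]]'|grep -E 'pos|force:'; python3 pitch.py
```

```text
ee_pos: [0.5621, -0.091, -0.0252]
force: [-0.1, 0.1, -2.2]
finger_force: 20.0
-10 117 24.9 [-30.   28.9]
0 588 26.0 [-29.9  29. ]
10 622 25.8 [-30.   28.9]
20 648 25.8 [-29.5  29. ]
30 892 25.6 [-29.3  28.8]
40 2134 26.3 [-28.8  28.3]
50 1464 30.4 [-19.   18.7]
panel front end (bed y) [53.8 55.1 55.2] pad face [47.5 47.7 51.4]
```

```bash
python3 -m handwheel '[[50,[-0.1,0.5,0],0],[50,[0,0,0],0]]'|grep -E 'pos|force:'; python3 -m handwheel '[[50,[-0.1,0.5,0],0],[50,[0,0,0],0]]'|grep -E 'pos|force:'
```

```text
ee_pos: [0.562, -0.0905, -0.0252]
force: [-0.0, -0.5, -1.8]
finger_force: 20.0
ee_pos: [0.562, -0.0904, -0.0252]
force: [0.1, -1.5, -2.3]
finger_force: 20.0
```

```bash
python3 -m handwheel '[[50,[-0.1,0.5,0],0],[50,[0,0,0],0],[50,[0,0,0],0]]'|grep -E 'pos|force:'; python3 -m handwheel '[[50,[0,0.4,0],0],[50,[0,0,0],0],[50,[0,0,0],0]]'|grep -E 'pos|force:'
```

```text
ee_pos: [0.5619, -0.0901, -0.0252]
force: [-0.3, -2.0, -1.9]
finger_force: 20.0
ee_pos: [0.5619, -0.0898, -0.0252]
force: [0.9, -3.1, -2.7]
finger_force: 20.0
```

The pad is giving about 0.6 mm (3 N). I'll release, lift and go over the ball, turning the tool to a yaw of about 90° so that one grip can cover the whole clockwise turn.

```bash
python3 -m handwheel '[[80,[0,0,0],0],[80,[0,0,0],0],[80,[0,0,0],0],[80,[0,0,0],0],[80,[0,0,5],0],[87,[0,0,20],0],[87,[0,0,40],0],[87,[0,0,45],0],[87,[0,0,0],0]]' 20 | grep -E 'pos|force|width'
python3 pitch.py
python3 -m handwheel '[[87,[1.6,-11.1,0],0.143],[87,[1.6,-11.1,0],0.143],[87,[1.6,-11.1,0],0.143],[87,[1.6,-11.1,0],0.143],[87,[1.6,-11.1,0],0.143],[87,[1.6,-11.1,0],0.143],[87,[1.6,-11.1,0],0.143],[87,[1.6,-11.1,0],0.143],[87,[1.6,-11.1,0],0.143],[87,[1.6,-11.1,0],0.143],[87,[0,0,0],0],[87,[0,0,0],0]]'
python3 -c "
from station import readout;print(readout.read_state()['joint_positions'])"
```

```text
ee_pos: [0.5666, -0.0899, 0.0911]
force: [0.8, -1.1, 0.8]
gripper_width: 0.0866
finger_force: 0.0
-20 189 25.5 [-29.7  28.9]
-10 198 25.5 [-30.   28.8]
0 189 25.7 [-29.4  29.3]
10 212 25.6 [-30.  29.]
20 216 25.6 [-29.7  29.4]
30 283 25.6 [-29.3  29.2]
40 790 26.1 [-28.8  28.1]
50 427 30.6 [-19.1  18.7]
panel front end (bed y) [45.7 47.2 55.2] pad face [47.3 48.  51.5]
clock: 19.15
ee_pos: [0.577, -0.1997, 0.0838]
tcp_rot: [[-1.0, 0.002, -0.002], [0.002, 1.0, 0.001], [0.002, 0.001, -1.0]]
force: [-0.2, 1.0, -0.2]
gripper_width: 0.0868
finger_force: 0.0
[ 15.64773813  26.63991562  -0.6624061  102.59300137   0.3302759
  50.89185256 104.72044639]
```

Run:
```python
from h import *
w=vision.camera_params('wrist');im,d=vision.camera('wrist');cv2.imwrite('pics/w6.png',im[...,::-1])
m=mask(im,(18,120,30),(34,255,255),(150,120,350,290));b,s,c=blob(m);print(s,c)
(cx,cy),r=cv2.minEnclosingCircle(cv2.findContours(b,0,1)[0][0]);print(cx,cy,r,onplane(w,(cx,cy),.08))
ys,xs=np.where((b>0)&(d>.05));P=np.array([ray(w,(x,y))[0]+ray(w,(x,y))[1]*d[y,x] for x,y in zip(xs,ys)])
A=np.c_[2*P,np.ones(len(P))];q=np.linalg.lstsq(A,(P**2).sum(1),rcond=None)[0];print('sphere',q[:3],np.sqrt(q[3]+q[:3]@q[:3]))
```

```text
[ 219  192   64   64 3237] [250.2326228  223.53568119]
250.13888549804688 223.7291717529297 32.503238677978516 [ 0.577831   -0.20081939  0.08      ]
sphere [ 0.58322904 -0.20042586  0.0681285 ] 0.03267404904112966
```

The ball is at (577.8,-200.8), agreeing with the other estimates. I'll go down and grip it.

```bash
python3 -m handwheel '[[87,[0.9,-1.1,-25],0],[87,[0,0,-25],0],[87,[0,0,-11],0],[87,[0,0,0],0],[30,[0,0,0],0],[30,[0,0,0],0],[30,[0,0,0],0],[30,[0,0,0],0],[30,[0,0,0],0],[30,[0,0,0],0],[30,[0,0,0],0],[30,[0,0,0],0]]' 60
python3 -m handwheel '[[30,[0,0,0],0],[30,[0,0,0],0],[30,[0,0,0],0],[30,[0,0,0],0]]' 60
python3 -c "
from station import readout;s=readout.read_state();print(s['wrist_torque'])"
```

```text
clock: 20.4
ee_pos: [0.5787, -0.2008, 0.0239]
tcp_rot: [[-1.0, -0.001, -0.0], [-0.001, 1.0, 0.001], [0.0, 0.001, -1.0]]
force: [-0.6, 1.3, 0.7]
gripper_width: 0.0422
finger_force: 60.0
clock: 20.8
ee_pos: [0.5787, -0.2008, 0.0239]
tcp_rot: [[-1.0, -0.001, -0.0], [-0.001, 1.0, 0.001], [0.0, 0.001, -1.0]]
force: [-1.3, 2.8, 2.6]
gripper_width: 0.0421
finger_force: 60.0
[ 0.57709436  0.17840907 -0.09786197]
```

```bash
python3 -m handwheel '[[50,[0,0,0],0],[50,[0,0,-3],0],[50,[0,0,0],0],[30,[0,0,0],0],[30,[0,0,0],0],[30,[0,0,0],0],[30,[0,0,0],0],[30,[0,0,0],0]]' 60
python3 -c "
from station import readout;s=readout.read_state();print(s['wrist_torque'])"
```

```text
clock: 21.6
ee_pos: [0.5784, -0.2008, 0.0204]
tcp_rot: [[-1.0, -0.001, -0.001], [-0.001, 1.0, 0.001], [0.001, 0.001, -1.0]]
force: [0.4, 1.4, -4.0]
gripper_width: 0.0414
finger_force: 60.0
[ 0.34090731 -0.04212037 -0.10321829]
```

Going lower made it narrower, so the first height was almost at the equator (the pads compress about 1 mm). I'll go back up 3.8 mm and regrip.

```bash
python3 -m handwheel '[[50,[0,0,0],0],[50,[0,0,3.8],0],[50,[0,0,0],0],[30,[0,0,0],0],[30,[0,0,0],0],[30,[0,0,0],0],[30,[0,0,0],0],[30,[0,0,0],0]]' 60
python3 -c "
from station import readout;s=readout.read_state();print(s['wrist_torque'])"
python3 -m handwheel '[[30,[0,0,0],-0.05],[30,[0,0,0],-0.05],[30,[0,0,0],-0.05],[30,[0,0,0],0]]' 60
python3 -c "
from station import readout;s=readout.read_state();print(s['wrist_torque'])"
```

```text
clock: 22.4
ee_pos: [0.579, -0.2008, 0.025]
tcp_rot: [[-1.0, -0.001, 0.001], [-0.001, 1.0, 0.0], [-0.001, 0.0, -1.0]]
force: [-0.9, 2.3, 5.4]
gripper_width: 0.0419
finger_force: 60.0
[ 0.63378137  0.21647655 -0.10348367]
clock: 22.8
ee_pos: [0.579, -0.2011, 0.025]
tcp_rot: [[-0.989, 0.148, 0.0], [0.148, 0.989, -0.0], [-0.001, -0.0, -1.0]]
force: [-1.4, 2.3, 4.2]
gripper_width: 0.0424
finger_force: 60.0
[0.53402539 0.1551375  0.01155338]
```

```bash
python3 -m handwheel '[[30,[0,0.3,-1],-0.07],[30,[0,0,0],-0.07],[30,[0,0,0],-0.07],[30,[0,0,0],-0.07]]' 60
cat > tq.py <<'E'
from h import *
s=readout.read_state();R=s['tcp_rot'];print('tq',np.round(s['wrist_torque'],3),'yaw',round(float(np.degrees(np.arctan2(R[1][1],R[0][1]))),1),'q7',round(float(s['joint_positions'][6]),1))
E
python3 tq.py
python3 - <<'E'
from h import *
w=vision.camera_params('top');im,d=vision.camera('top');cv2.imwrite('pics/t7.png',cv2.resize(im[165:225,250:370],None,fx=6,fy=6,interpolation=cv2.INTER_CUBIC)[...,::-1])
E
```

```text
clock: 23.2
ee_pos: [0.5789, -0.2017, 0.025]
tcp_rot: [[-0.909, 0.417, 0.001], [0.417, 0.909, -0.001], [-0.001, -0.001, -1.0]]
force: [-3.0, 1.0, 10.4]
gripper_width: 0.042
finger_force: 60.0
tq [0.337 0.589 0.358] yaw 65.4 q7 84.3
```

Torque is 0.36, right at the stated drag, so the knob is turning. I'll continue.

```bash
python3 -m handwheel '[[30,[0,0.3,0.8],-0.1],[30,[0,0,0],-0.1],[30,[0,0,0],-0.1]]' 60 | grep -E 'pos|force|width'; python3 tq.py
python3 -m handwheel '[[30,[0,0,0],-0.1],[30,[0,0,0],-0.1],[30,[0,0,0],-0.1]]' 60| grep -E 'pos|force|width'; python3 tq.py
```

```text
ee_pos: [0.5786, -0.2021, 0.025]
force: [-1.5, -1.1, 5.7]
gripper_width: 0.0419
finger_force: 60.0
tq [-0.09   0.275  0.295] yaw 48.1 q7 69.9
ee_pos: [0.5781, -0.2025, 0.025]
force: [-2.8, -1.2, 6.6]
gripper_width: 0.0421
finger_force: 60.0
tq [-0.141  0.417  0.379] yaw 30.9 q7 55.7
```

Run:
```python
from h import *
w=vision.camera_params('top');im,d=vision.camera('top');cv2.imwrite('pics/t8.png',np.vstack([cv2.imread('pics/t7.png')[:,:600],cv2.resize(im[165:225,250:350],None,fx=6,fy=6,interpolation=cv2.INTER_CUBIC)[:240,:,::-1]])[:600])
```

```text
(no output)
```

View pics/t8.png

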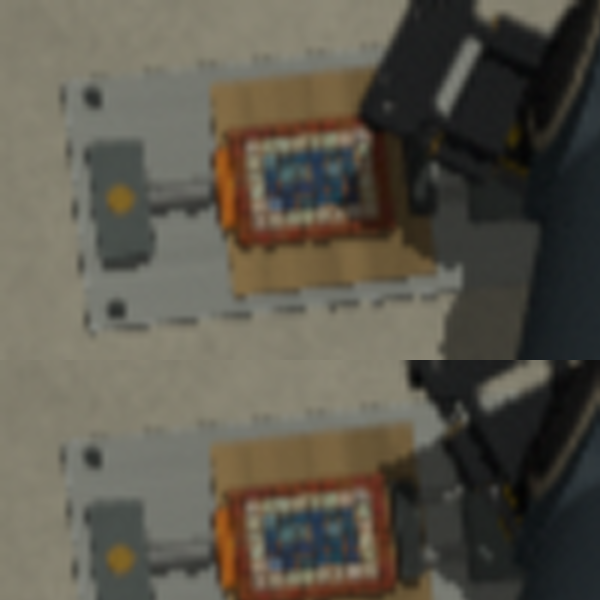

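The top view shows the panel flush with the orange pad. The jaw has moved up to about 5 mm short of the panel, in step with the 59° turned. From here I'll use smaller steps and watch torque.

```bash
python3 -m handwheel '[[30,[0,0.8,0],-0.1],[30,[0,0.8,0],-0.1],[30,[0,0,0],-0.1]]' | grep -E 'pos|force:'; python3 tq.py
python3 -m handwheel '[[30,[0,0,0],-0.04],[30,[0,0,0],-0.04]]' | grep -E '\[|force:'|tail -2; python3 tq.py
python3 -m handwheel '[[30,[0,0,0],-0.04],[30,[0,0,0],-0.04]]' | grep -E 'pos|force:'; python3 tq.py
```

```text
ee_pos: [0.5777, -0.2028, 0.025]
force: [-4.3, -4.1, 4.4]
finger_force: 60.0
tq [-0.85   0.576  0.358] yaw 13.6 q7 41.5
force: [-3.4, -4.5, 6.9]
finger_force: 60.0
tq [-0.872  0.579  0.401] yaw 9.2 q7 37.8
ee_pos: [0.5773, -0.2029, 0.025]
force: [-3.7, -4.3, 5.3]
finger_force: 60.0
tq [-0.884  0.706  0.416] yaw 4.6 q7 34.1
```

```bash
for k in 1; do python3 -m handwheel '[[30,[0,0,0],-0.04],[30,[0,0,0],-0.04]]' | grep -E 'pos|force:'; python3 tq.py
python3 -m handwheel '[[30,[0,0,0],-0.04],[30,[0,0,0],-0.04]]' | grep -E 'pos|force:'; python3 tq.py; python3 -m handwheel '[[30,[0,0,0],-0.04],[30,[0,0,0],-0.04]]' | grep -E 'pos|force:'; python3 tq.py; done
cat > pad.py <<'E'
from h import *
w=vision.camera_params('top');im,d=vision.camera('top')
m=mask(im,(3,150,70),(17,255,255),(280,185,296,206));ys,xs=np.where(m>0)
print('pad',len(xs),xs.mean(),ys.mean())
b=blob(mask(im,(90,70,30),(125,255,255),(285,180,320,215)))
print('blue',b[2])
np.save('pics/lasttop.npy',im)
E
python3 pad.py
```

```text
ee_pos: [0.5772, -0.2029, 0.025]
force: [-4.7, -3.9, 6.3]
finger_force: 60.0
tq [-0.886  0.73   0.481] yaw 0.0 q7 30.3
ee_pos: [0.577, -0.2029, 0.025]
force: [-4.4, -4.1, 7.1]
finger_force: 60.0
tq [-0.934  0.892  0.547] yaw -4.5 q7 26.6
ee_pos: [0.5769, -0.2028, 0.0251]
force: [-4.9, -3.4, 6.1]
finger_force: 60.0
tq [-0.871  0.897  0.527] yaw -9.1 q7 22.8
pad 90 288.27777777777777 196.65555555555557
blue [302.21428571 194.28571429]
```

Torque has risen to about 0.53–0.55 from a 0.35 baseline, which would be 18 N. I'll check it visually from the panel's shift between the earlier top picture and now, before doing anything else.

```bash
python3 - <<'E'
from h import *
a=cv2.resize(cv2.imread('pics/t7.png'),(120,60),interpolation=cv2.INTER_AREA)
a8=cv2.imread('pics/t8.png')[360:600]; a8=cv2.resize(a8,(100,40),interpolation=cv2.INTER_AREA)
now=np.mean([vision.camera('top')[0].astype(float) for _ in range(3)],0)
b=now[165:225,250:370,::-1].astype(np.float32)
st=np.load('pics/top0.npz')['im'][165:225,250:370,::-1]
def sh(p,q,r):
    x0,y0,x1,y1=r
    f=lambda i:cv2.cvtColor(np.clip(i,0,255).astype(np.uint8),cv2.COLOR_BGR2GRAY).astype(np.float64)[y0:y1,x0:x1]
    return cv2.phaseCorrelate(f(p),f(q),cv2.createHanningWindow((x1-x0,y1-y0),cv2.CV_64F))
for n,r in(('panel',(40,18,66,42)),('ctrl block',(10,18,28,48)),('pad',(32,20,42,38))):
    print(n,'t7->now',sh(a,b,r),'t8->now',sh(a8,b[:40],(r[0],r[1],r[2],min(r[3],40))))
print(st.shape)
def padx(i):
    h=cv2.cvtColor(np.clip(i,0,255).astype(np.uint8),cv2.COLOR_BGR2HSV);sub=i[24:38,30:44].astype(float)
    wt=np.clip(sub[...,2]-sub[...,0]-60,0,None);return (wt*np.arange(30,44)).sum()/wt.sum(),
print('pad x',padx(st),padx(a),padx(b))
# profile R-B along row
for i in(st,a,b): print((i[26:36,32:44,2].astype(float)-i[26:36,32:44,0]).mean(0).round(0))
E
python3 tq.py
```

```text
panel t7->now ((-0.9711219903023736, 0.31234252618200387), 0.4823122774676307) t8->now ((-0.4753679596505336, 0.1716043340200173), 0.8113587987935253)
ctrl block t7->now ((-0.02119563690349935, 0.004531003246073695), 0.9784212346987664) t8->now ((-0.10393482593844361, -0.018348016424722502), 0.9942960497692387)
pad t7->now ((0.08336017966740972, 0.05646427694520817), 0.9943530577160392) t8->now ((0.13206602046928584, 0.02775077622240829), 1.0861212359284502)
(60, 120, 3)
pad x (np.float64(37.22785714285714),) (np.float64(37.46265560165975),) (np.float64(36.29866947247532),)
[  4.   4.   5.  16.  75. 113. 100.  60.  54.  52.  50.  50.]
[  5.   4.   5.  22.  83. 122. 110.  75.  62.  46.  32.  25.]
[  5.   6.  23.  95. 124. 103.  71.  58.  40.  30.  27.  -5.]
tq [-0.892  0.913  0.344] yaw -9.1 q7 22.9
```

The orange pad edge has moved 1.1–1.2 px, or 3.3–3.7 mm. At 5 N/mm that is about 17–18 N, matching the torque rise of about 0.18. I'll stop here, let go and lift away.

```bash
python3 -m handwheel '[[87,[0,0,0],0],[87,[0,0,0],0],[87,[0,0,0],0],[87,[0,0,0],0],[87,[0,0,0],0],[87,[0,0,0],0],[87,[0,0,0],0],[87,[0,0,0],0],[87,[0,0,0],0],[87,[0,0,15],0],[87,[0,0,40],0],[87,[0,0,45],0]]' 20; python3 -m handwheel '[[87,[-20,-10,20],0],[87,[-40,-30,10],0],[87,[-40,-30,0],0],[87,[0,0,0],0]]'
python3 - <<'E'
from h import *
im=np.mean([vision.camera('top')[0].astype(float) for _ in range(3)],0);cv2.imwrite('pics/t9.png',cv2.resize(im[165:225,250:370].astype(np.uint8),None,fx=6,fy=6,interpolation=cv2.INTER_CUBIC)[...,::-1])
b=im[165:225,250:370]
print((b[26:36,32:44,0]-b[26:36,32:44,2]).mean(0).round(0))
E
```

```text
clock: 26.6
ee_pos: [0.5777, -0.1988, 0.1253]
tcp_rot: [[0.158, 0.987, -0.002], [0.987, -0.158, 0.0], [-0.0, -0.003, -1.0]]
force: [1.2, -0.5, 0.6]
gripper_width: 0.0869
finger_force: 0.0
clock: 27.0
ee_pos: [0.4733, -0.2744, 0.1563]
tcp_rot: [[0.169, 0.986, 0.0], [0.986, -0.169, -0.002], [-0.002, 0.0, -1.0]]
force: [0.3, 0.2, -0.0]
gripper_width: 0.0869
finger_force: 0.0
[  5.   6.  23.  95. 123. 103.  71.  59.  40.  30.  26.  -5.]
```

View pics/t9.png

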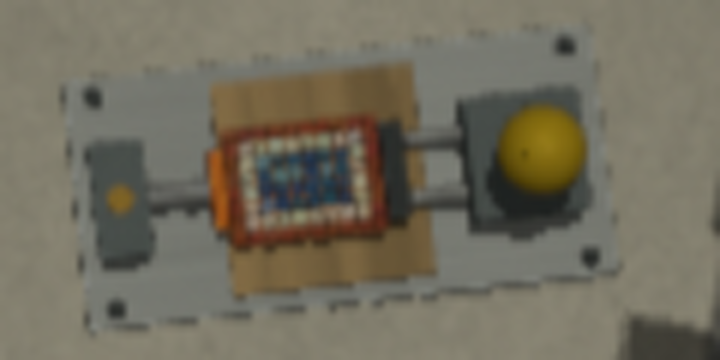

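The panel sits flat and square between the jaw at (393,170) and the pad at (218,190). The pad is still pressed back as before, and the robot is clear.

```bash
python3 -c "
from station import job;print(job.finish_job())"
```

```text
the job is handed in; nothing more can be done
None
```

The job is handed in at about 27 s: the blue panel lies flat against the stop, clamped at an estimated 18 N (pad back about 3.6 mm, torque up about 0.18 N m), with the knob released and nothing else touched.

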